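# Feel the end float of the red burnisher's shaft

### The job

Check the end float of the edge burnisher with the red drum: push its shaft endways into the machine until its collar meets the rear bearing, then pull it out until the collar meets the front bearing. Leave it drawn out like that so a shim can be fitted, let go, and do not shift the pale drum of the other burnisher or knock over the orange dye bottle.

Things in the scene. Friction and masses are not known exactly. Their poses are not given: they have to be found in the camera images.
- red_drum (a point): Centre of the red wooden drum (42 mm diameter, 40 mm long) on the shaft of one of two like grey machines, drum end towards the robot, axis 75 mm up. x: along the shaft into the machine (push way); z up. The drum overhangs freely: grip it from above across its diameter. Shaft fully in, its rear face is 12 mm from the front bearing (56 mm wide, 101 mm high, the machine's top).
- red_spindle (a joint): Endways position (m) of the red drum's shaft: 0 = fully in (collar on rear bearing), 0.060 = fully out towards the robot (collar on front bearing); the drum moves as much. Starts between. About 3 N friction, stays where left, rigid stop at each end. The dark steel collar, 36 mm across and 24 mm long, is seen from above between the bearings.
- pale_drum (a point): Centre of the pale natural-wood drum of the other, otherwise identical burnisher, also 42 mm in diameter and 40 mm long, 75 mm above the table, same axes. Its shaft slides too; it is to be left as it is.
- dye_bottle: Orange plastic dye bottle with a black cap, loose, standing upright, 54 mm in diameter and 125 mm high; origin at the centre of its underside, z up.
Things that resemble listed ones, but are neither listed nor needed, are in the scene too. Of the things like the dye_bottle, leave any that is blue, pink or purple; of the rest the smaller one is meant.

How it is judged:
By the outcome, as a careful person would: the job done as asked, in the order asked, and still so for the second after the job is handed in, with the robot touching nothing.
It also fails if it takes over 32 s, if anything falls off the work surface, if the arm or the gripper's body presses on something with over 40 N, if the wrist force passes 120 N, or if a joint passes its speed limit or range.

### The arm

A 6-joint arm with a two-finger parallel gripper is mounted at the origin on the work surface. World frame = base frame: x ahead of the robot, y to its left, z up, the work surface at z = 0. Lengths are in mm, angles in rad, forces in N, time in s.
With the tool pointing down it reaches from about 375 to 750 mm from the base axis. Payload 9 kg.
Tool frame: the origin (TCP) lies between the finger pads; the fingertips stand 8 mm ahead of it and the grasp point (between the pads) lies 11 mm behind it; z points along the fingers, y is the line along which they close (so a half turn about z gives the same grasp; the last joint's range is limited). The gripper opens to 85 mm and grips with 20 to 120 N. Pads are 22 mm wide; open, the fingers measure 114 mm over their backs; the gripper's body (76 mm by 85 mm) begins 54 mm behind the grasp point. The pads swing forward as they close: fully open they stand 13 mm farther back than shut.
Start: joints at [-1.326, 0.104, 0.097, 1.564, 0, 1.353], TCP at [267.887, -536.91, 239.331] pointing down, gripper open.
Joint ranges: [-2.99, 2.99], [-0.84, 1.86], [-1.1, 1.16], [-1.84, 2.11], [-1.51, 1.56], [-3.14, 3.14]. Speed limits (rad/s): [2.22, 2.22, 2.57, 3.14, 3.14, 3.14].

### API

Orientations are given as a rotation vector (axis times angle).
In Python, from cell import sensors, camera, get_calibration, job_done gives the robot as it stands. The module is installed in compiled form; this text tells all that it offers.
- The arm moves only by the tool arm_command, never from a script. Its argument "targets" is a list of rows, each a list of 6 numbers: the shift along the tool's x, y, z in cm, then the turn, a rotation vector about the tool's x, y, z in rad. A call has 1 to 12 rows; each row shifts and turns the commanded pose from where the row before left it, along the tool's axes as they then stand; what a row does not reach is not made up. A row lasts 1/12 s, in which the tool goes at most 41.7 mm and 7.16 degrees, less where a joint would pass 70% of its speed; a pose out of reach is approached as far as the arm can. A call with a gripper value outside its range is refused whole. "grip" is the closure, from -1 (fully open) to 1 (shut), set as the call begins (left out, the last holds). The fingers move at their own pace and stop on an object; "grip_force" is the grip in N (left out, the last holds). Time passes only in rows, so rows that do not move let the fingers close. It gives the time, the measured TCP pose, the force, the opening and the grip force at its end, in the units of the state.
- sensors.get_state(): the state, without advancing time (a new reading comes with each control period).
- camera(name): name is "scene" or "side" or "wrist"; returns the picture (420x560x3 uint8, red, green, blue); there is no depth.
- get_calibration(name): a dict with "intrinsics" (3x3 intrinsics, pixels), "position" and "rotation" of the camera in the world. Camera axes: x right, y down, z forward; pixel columns grow to the right and rows downward; lengths in mm; the calibration is good to about 2 mm. A picture is of the moment at which its call begins: read the wrist's pose just before it. get_calibration takes no time and is no camera call; for the wrist camera it gives the pose at the moment of the call.
- job_done(): hands the job in; it is judged then, once.
The state is a dict: "time": time; "joint_positions": joint angles; "qd": joint speeds; "effort": joint torques, N m; "tcp_pos": TCP position; "orientation": TCP orientation; "ft_force": force on the tool from outside, world axes, zero at the start; "moment": the same for the moment, N m; "width": opening from 0.0 (shut) to 1.0 (fully open); "gripper_force": force on a finger pad.
Only numpy, scipy, OpenCV 4.12 (cv2) and the standard library are available. Lean on these libraries where they do the work, as an engineer would, in place of code of your own. Each camera call takes 0.05 s, during which the arm holds its last target. There are 200 camera calls.

## Working session

There is one attempt and no reset: what is moved stays moved. The work goes in short steps, Python scripts to look and compute and a tool call to move; the robot and the scene stay as the last step left them, time stands still between calls to the robot, and variables do not carry over. Pictures are saved under pics/ and viewed, at most 10 in all, crops included, and the job is handed in when it is done.

Besides the shell and the picture viewer there is one more tool, called after ">>>" by a JSON object that holds its "method" and its "body". arm_command: Moves the arm, as the interface text tells. Its arguments: {"type":"object","properties":{"targets":{"type":"array"},"grip":{"type":"number"},"grip_force":{"type":"number"}},"required":["targets"]}

```bash
mkdir -p pics; python3 - <<'E'
from cell import *
import cv2,numpy as np
a=camera("scene");b=camera("side")
cv2.imwrite("pics/scene.png",a[:,:,::-1]);cv2.imwrite("pics/side.png",b[:,:,::-1])
for n in("scene","side","wrist"):print(n,get_calibration(n))
s=sensors.get_state();print(s)
E
```

```text
scene {'intrinsics': array([[415.97169623,   0.        , 277.77106941],
       [  0.        , 415.97169623, 209.49932447],
       [  0.        ,   0.        ,   1.        ]]), 'position': array([ 938.25960337, -666.39813393,  947.23548262]), 'rotation': array([-2.37348262, -0.59316767,  0.24369046])}
side {'intrinsics': array([[483.74688978,   0.        , 278.04132362],
       [  0.        , 483.74688978, 212.11304119],
       [  0.        ,   0.        ,   1.        ]]), 'position': array([ 282.37037421,  879.83778974, 1201.00780051]), 'rotation': array([-0.41120926,  2.82575129, -1.00754273])}
wrist {'intrinsics': array([[312.02503784,   0.        , 274.50087976],
       [  0.        , 312.02503784, 211.24005609],
       [  0.        ,   0.        ,   1.        ]]), 'position': array([ 336.35863102, -501.34642037,  374.83677314]), 'rotation': array([ 2.44510659, -1.51296771, -0.23420288])}
{'time': 0.1, 'joint_positions': array([-1.32568697e+00,  1.04662955e-01,  9.65397437e-02,  1.56389586e+00,
       -2.41812454e-05,  1.35310984e+00]), 'qd': array([ 0.00046025, -0.00180916,  0.00380198,  0.0012013 ,  0.00136529,
        0.00018961]), 'effort': array([ 6.67624525e-03, -5.58203638e+01,  5.04723001e+01,  1.29859464e-02,
       -2.39796809e-04, -1.78242765e-06]), 'tcp_pos': array([ 267.80739568, -536.58900911,  238.58237999]), 'orientation': array([-3.05666927e+00, -7.20207563e-01,  6.42897871e-05]), 'ft_force': array([ 0.92533522, -0.8637794 ,  0.51451247]), 'moment': array([-0.05291588,  0.00644645, -0.02086412]), 'gripper_force': 0.0, 'width': 0.9994255289727002}
```

View pics/scene.png

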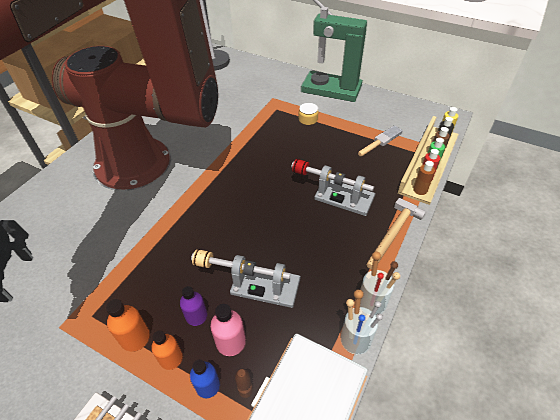

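View pics/side.png

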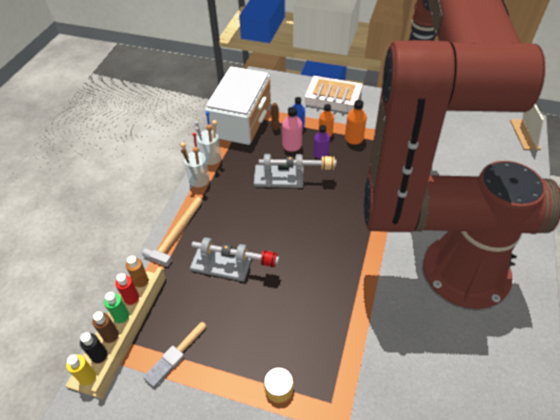

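The scene picture shows the red drum at scene (300,168) / side (270,259). The pale drum is at scene (203,258). Orange bottles are at scene (127,325), the larger, and (166,350), the smaller, which is the one meant. The purple, blue and pink bottles and the red-capped dye in the rack don't count. I'll confirm with one enlarged crop and measure.

```bash
cat > h.py <<'E'
import cv2,numpy as np
from scipy.spatial.transform import Rotation as R
from cell import *
def ray(n,px,c=None):
    c=c or get_calibration(n);K=c["intrinsics"]
    d=R.from_rotvec(c["rotation"]).apply(np.linalg.solve(K,[px[0],px[1],1.]));return np.array(c["position"]),d/np.linalg.norm(d)
def plane(n,px,z,c=None):
    p,d=ray(n,px,c);return p+d*(z-p[2])/d[2]
def tri(a,pa,b,pb):
    p,d=ray(a,pa);q,e=ray(b,pb)
    t=np.linalg.lstsq(np.c_[d,-e],q-p,rcond=None)[0]
    u,v=p+d*t[0],q+e*t[1];return (u+v)/2,np.linalg.norm(u-v)
def red(im):
    h=cv2.cvtColor(im,cv2.COLOR_RGB2HSV);return (((h[...,0]<6)|(h[...,0]>174))&(h[...,1]>170)&(h[...,2]>70)).astype(np.uint8)
def blob(m,box):
    x0,y0,x1,y1=box;k=np.zeros_like(m);k[y0:y1,x0:x1]=m[y0:y1,x0:x1]
    n,l,s,c=cv2.connectedComponentsWithStats(k);i=1+s[1:,4].argmax();return c[i],s[i]
E
python3 - <<'E'
from h import *
a=cv2.imread("pics/scene.png")[:,:,::-1].copy();b=cv2.imread("pics/side.png")[:,:,::-1].copy()
ca,sa=blob(red(a),(280,150,325,190));cb,sb=blob(red(b),(250,240,290,280))
print(ca,sa,cb,sb,tri("scene",ca,"side",cb))
A=cv2.resize(a[140:225,280:390],None,fx=5,fy=5,interpolation=cv2.INTER_CUBIC);B=cv2.resize(b[225:290,180:290],None,fx=5,fy=5,interpolation=cv2.INTER_CUBIC)
C=cv2.resize(a[290:380,90:200],(240,196))
o=np.zeros((425+160,800,3),np.uint8)
A=cv2.resize(A,(400,309));B=cv2.resize(B,(400,236))
o[:309,:400]=A;o[:236,400:]=B;o[320:516,:240]=C
cv2.imwrite("pics/crop.png",o[:,:,::-1])
E
```

```text
[300.1     166.19375] [292 159  17  16 160] [268.09356725 258.23976608] [261 251  16  16 171] (array([545.68709952, 168.31907265,  76.02553813]), np.float64(0.024803178402965618))
```

View pics/crop.png

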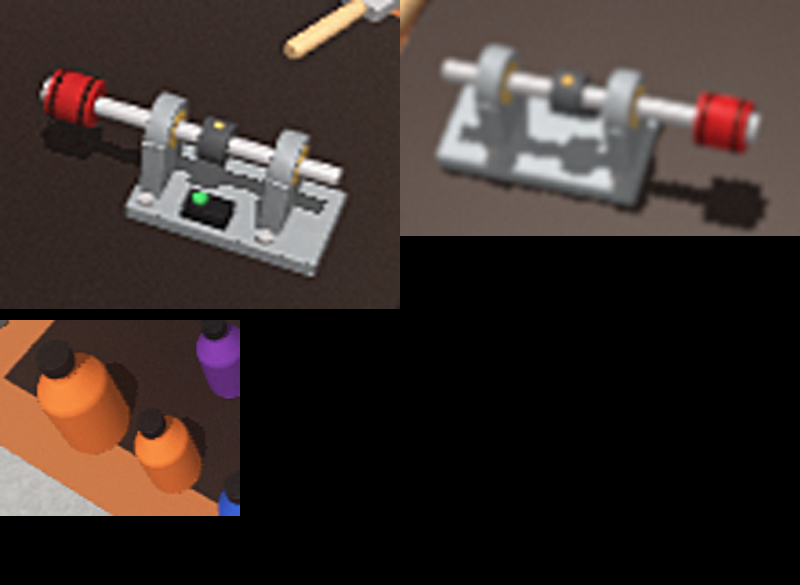

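```bash
python3 - <<'E'
from h import *
S=lambda x,y:(280+x/3.636,140+y/3.636)
T=lambda x,y:(180+(x-400)/3.636,225+y/3.636)
e,r=tri("scene",S(339,174),"side",T(446,68));print("end",e,r)
d,r=tri("scene",S(74,97),"side",T(724,122));print("drum",d,r)
u=(e-d)/np.linalg.norm(e-d);print(u,np.degrees(np.arctan2(u[1],u[0])))
for n,p in dict(front=S(48,90),rear=S(101,107),brg=S(145,117),colF=S(203,134),colR=S(232,143),brg2=S(262,148)).items():
    q=plane("scene",p,75);print(n,q,(q-d)@u)
for n,p in dict(front=T(752,125),rear=T(697,110),brg=T(641,102),colF=T(588,92),colR=T(552,85),brg2=T(515,80)).items():
    q=plane("side",p,75);print(n,q,(q-d)@u)
s=sensors.get_state();M=R.from_rotvec(s["orientation"]).as_matrix();print(M)
E
```

```text
end [770.4866712  182.27696144  76.67150992] 4.590552197774047
drum [544.74062602 168.0202467   74.04500782] 3.5658215677891314
[0.99794447 0.06302396 0.01161085] 3.6136455937779175
front [523.75299021 165.34229892  75.        ] -21.102181731284404
rear [571.98810752 167.28644521  75.        ] 27.15631473458297
brg [609.191425   173.25060768  75.        ] 64.65904487373842
colF [659.19816092 176.93698483  75.        ] 114.79532062338502
colR [683.99955483 178.22244789  75.        ] 139.6267495330068
brg2 [707.53790462 184.06320753  75.        ] 163.48482338076798
front [521.44207751 164.4913986   75.        ] -23.461971387213566
rear [566.27642715 163.13094725  75.        ] 21.194478939508944
brg [610.32489886 168.19534888  75.        ] 65.47158642070298
colF [653.14885894 170.86776195  75.        ] 108.37594669553214
colR [682.55163932 172.51298419  75.        ] 137.82197725234147
brg2 [712.19761462 176.17753157  75.        ] 167.6379686971525
[[ 8.94807820e-01  4.46451411e-01 -3.20173344e-04]
 [ 4.46451461e-01 -8.94807074e-01  1.18033264e-03]
 [ 2.40467800e-04 -1.19911273e-03 -9.99999252e-01]]
```

The crop confirms the red drum's machine and the smaller orange bottle (lower right of the two). The red drum is near (545,168), its axis at about 3.5° yaw, and the shaft is about mid-travel, with roughly 30 mm free each way. I'll go above it now.

>>> {"method": "arm_command", "body": {"targets": [[0,0,0,0,0,0.1],[0,0,0,0,0,0.1],[0,0,0,0,0,0.1],[0,0,0,0,0,0.1],[1.5,-3.1,0,0,0,0],[1.5,-3.1,0,0,0,0],[1.5,-3.1,0,0,0,0],[1.5,-3.1,0,0,0,0],[1.5,-3.1,0,0,0,0],[1.5,-3.1,0,0,0,0],[1.5,-3.1,0,0,0,0],[1.5,-3.1,0,0,0,0]], "grip": -1}}

```text
time: 1.1
tcp_pos: [372.3, -280.2, 239.0]
orientation: [-3.14, -0.098, 0.0]
ft_force: [0.4, -0.3, -0.1]
width: 1.003
gripper_force: 0.0
```

>>> {"method": "arm_command", "body": {"targets": [[1.5,-3.1,0,0,0,0],[1.5,-3.1,0,0,0,0],[1.5,-3.1,0,0,0,0],[1.5,-3.1,0,0,0,0],[1.5,-3.1,0,0,0,0],[1.5,-3.1,0,0,0,0],[1.5,-3.1,0,0,0,0],[1.5,-3.1,0,0,0,0],[1.5,-3.1,0,0,0,0],[1.5,-3.1,0,0,0,0],[1.5,-3.1,0,0,0,0],[1.5,-3.1,0,0,0,0]]}}

```text
time: 2.1
tcp_pos: [528.6, 102.6, 238.9]
orientation: [3.14, 0.099, -0.001]
ft_force: [0.7, 0.2, 0.1]
width: 0.998
gripper_force: 0.0
```

>>> {"method": "arm_command", "body": {"targets": [[0,-3.1,0,0,0,0],[0,-3.1,0,0,0,0],[0,0,0,0,0,0],[0,0,0,0,0,0]]}}

```text
time: 2.43
tcp_pos: [524.0, 163.9, 238.8]
orientation: [3.14, 0.103, -0.001]
ft_force: [0.1, -0.7, 0.1]
width: 0.995
gripper_force: 0.0
```

```bash
python3 - <<'E'
from h import *
s=sensors.get_state();c=get_calibration("wrist");w=camera("wrist")
np.savez("w1.npz",w=w,**c)
M=R.from_rotvec(s["orientation"]).as_matrix();print(s["time"],s["tcp_pos"],np.degrees(np.arctan2(M[1,0],M[0,0])),s["ft_force"])
cv2.imwrite("pics/w1.png",w[:,:,::-1])
E
```

```text
2.4333 [524.02590286 163.91497251 238.79632121] 3.74507542718788 [ 0.12608687 -0.6513706   0.10548054]
```

View pics/w1.png

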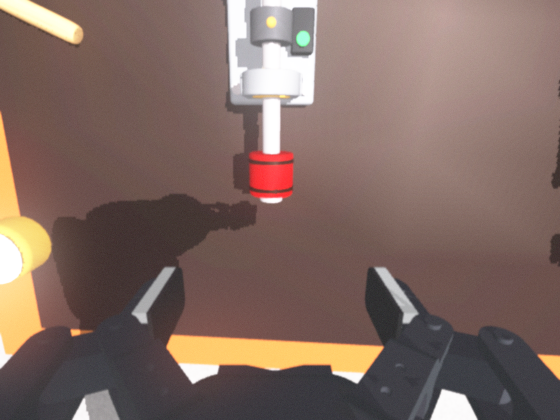

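The wrist view shows the red drum at (271,173), the front bearing at row ~83 and the collar at (272,24). The shaft is nearly parallel to tool x.

```bash
python3 - <<'E'
from h import *
f=np.load("w1.npz");c={k:f[k] for k in("intrinsics","position","rotation")};w=f["w"]
m=red(w);ct,st=blob(m,(220,130,320,215));print(ct,st)
s=sensors.get_state();M=R.from_rotvec(s["orientation"]).as_matrix()
P={"drumc":(ct,75),"left":((st[0],ct[1]),75),"right":((st[0]+st[2],ct[1]),75),"rearTop":((ct[0],st[1]),96),"frontTop":((ct[0],st[1]+st[3]),90),"collar":((272,24),93),"shaft":((271.5,115),80),"brgtopfront":((271.5,97),95)}
for n,(p,z) in P.items():
    q=plane("",p,z,c);print(n,q.round(1),((q-s["tcp_pos"])@M).round(1))
E
```

```text
[270.9544592 176.556926 ] [ 250  163   43   28 1054]
drumc [541.3 170.   75. ] [ 17.6  -6.2 163.8]
left [540.  190.4  75. ] [ 17.6 -26.6 163.8]
right [542.7 148.6  75. ] [ 17.7  15.3 163.9]
rearTop [557.7 170.8  96. ] [ 34.   -5.9 142.8]
frontTop [530.6 169.2  90. ] [  6.9  -6.  148.8]
collar [667.8 176.8  93. ] [144.3  -4.9 145.7]
shaft [598.6 173.   80. ] [ 74.9  -5.5 158.8]
brgtopfront [613.2 173.8  95. ] [ 89.5  -5.4 143.8]
```

>>> {"method": "arm_command", "body": {"targets": [[2,-0.6,0,0,0,0.01],[0,0,2.5,0,0,0],[0,0,3,0,0,0],[0,0,3,0,0,0],[0,0,3,0,0,0],[0,0,2.5,0,0,0],[0,0,2,0,0,0],[0,0,1.6,0,0,0],[0,0,0,0,0,0],[0,0,0,0,0,0]]}}

```text
time: 3.32
tcp_pos: [543.9, 163.7, 62.8]
orientation: [-3.136, -0.094, 0.003]
ft_force: [-0.3, -0.6, 0.4]
width: 0.999
gripper_force: 0.0
```

>>> {"method": "arm_command", "body": {"targets": [[0,0,0,0,0,0],[0,0,0,0,0,0],[0,0,0,0,0,0],[0,0,0,0,0,0],[0,0,0,0,0,0],[0,0,0,0,0,0],[0,0,0,0,0,0],[0,0,0,0,0,0]], "grip": 1, "grip_force": 40}}

```text
time: 3.98
tcp_pos: [545.6, 168.9, 66.0]
orientation: [-3.127, -0.101, -0.006]
ft_force: [-2.7, 19.8, 10.1]
width: 0.47
gripper_force: 41.0
```

```bash
python3 - <<'E'
from h import *
s=sensors.get_state();print(s["time"],s["tcp_pos"],s["ft_force"],s["moment"],s["width"],s["gripper_force"])
w=camera("wrist");a=camera("scene")
np.savez("g.npz",w=w)
o=np.zeros((420,800,3),np.uint8);o[:,:400]=cv2.resize(w,(400,300)).repeat(1,0)[:,:] .__class__ and cv2.copyMakeBorder(cv2.resize(w,(400,300)),0,120,0,0,0)
o[:309,400:]=cv2.resize(a[140:225,280:390],(400,309))
cv2.imwrite("pics/g.png",o[:,:,::-1])
E
```

```text
3.9833 [545.56701166 168.88169472  66.01651408] [-2.74127016 19.75938742 10.06134023] [ 4.33021348  0.52352112 -0.11575484] 0.4696669855370667 41.038209199905396
```

View pics/g.png

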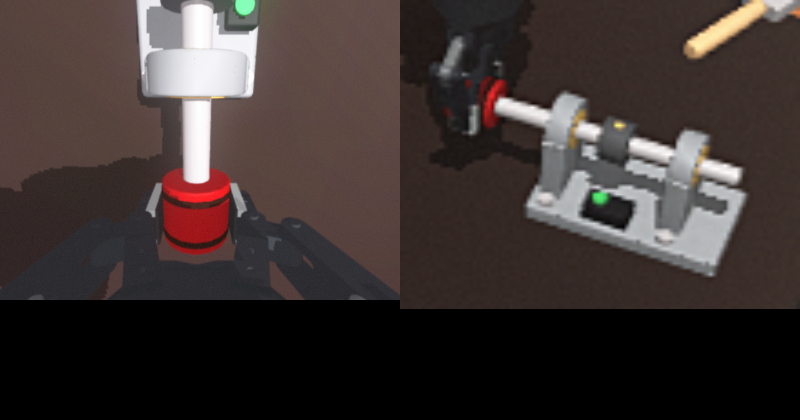

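The drum is held between the pads (left half: drum at (197,212), pads on both sides). A 20 N side load shows the gripper was about 5 mm off centre, so I'll relieve that and then push in.

>>> {"method": "arm_command", "body": {"targets": [[0,-0.25,-0.15,0,0,0],[0,-0.25,-0.15,0,0,0],[0,0,0,0,0,0],[0,0,0,0,0,0]]}}

```text
time: 4.42
tcp_pos: [544.0, 168.9, 66.2]
orientation: [-3.13, -0.104, 0.001]
ft_force: [0.7, 8.3, -6.7]
width: 0.477
gripper_force: 43.4
```

>>> {"method": "arm_command", "body": {"targets": [[0.3,0,0,0,0,0],[0.3,0,0,0,0,0],[0.3,0,0,0,0,0],[0.3,0,0,0,0,0],[0.3,0,0,0,0,0],[0.3,0,0,0,0,0],[0,0,0,0,0,0]]}}

```text
time: 5.0
tcp_pos: [561.8, 170.0, 66.2]
orientation: [-3.13, -0.104, 0.002]
ft_force: [-0.8, 6.2, -4.1]
width: 0.472
gripper_force: 43.5
```

>>> {"method": "arm_command", "body": {"targets": [[0.2,-0.1,0,0,0,0],[0.2,0,0,0,0,0],[0.2,0,0,0,0,0],[0.2,0,0,0,0,0],[0.2,0,0,0,0,0],[0,0,0,0,0,0]]}}

```text
time: 5.5
tcp_pos: [571.9, 170.6, 66.2]
orientation: [-3.131, -0.104, 0.002]
ft_force: [-2.0, 5.1, -3.8]
width: 0.474
gripper_force: 43.6
```

>>> {"method": "arm_command", "body": {"targets": [[0.2,0,0,0,0,0],[0.2,0,0,0,0,0],[0,0,0,0,0,0]]}}

```text
time: 5.75
tcp_pos: [575.8, 170.9, 66.2]
orientation: [-3.131, -0.104, 0.002]
ft_force: [-2.2, 4.4, -4.4]
width: 0.478
gripper_force: 43.6
```

>>> {"method": "arm_command", "body": {"targets": [[0.2,0,0,0,0,0],[0.2,0,0,0,0,0],[0,0,0,0,0,0]]}}

```text
time: 6.0
tcp_pos: [579.8, 171.1, 66.1]
orientation: [-3.131, -0.104, 0.002]
ft_force: [-0.8, 5.4, -3.7]
width: 0.477
gripper_force: 43.6
```

>>> {"method": "arm_command", "body": {"targets": [[0.2,0,0,0,0,0],[0.2,0,0,0,0,0],[0,0,0,0,0,0]]}}

```text
time: 6.25
tcp_pos: [583.0, 171.3, 66.1]
orientation: [-3.132, -0.104, 0.004]
ft_force: [-6.3, 4.3, 0.9]
width: 0.477
gripper_force: 44.0
```

```bash
python3 - <<'E'
from h import *
s=sensors.get_state();print(s["time"],s["tcp_pos"],s["ft_force"])
w=camera("wrist");a=camera("scene")
o=np.zeros((309,800,3),np.uint8);o[:300,:400]=cv2.resize(w,(400,300))
o[:,400:]=cv2.resize(a[140:225,280:390],(400,309))
cv2.imwrite("pics/in.png",o[:,:,::-1])
E
```

```text
6.25 [583.0315655  171.31113679  66.13833184] [-6.31990915  4.34697941  0.8583521 ]
```

View pics/in.png

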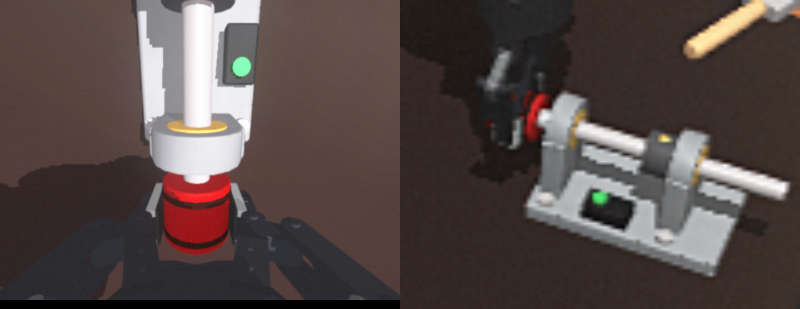

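The collar is now at or near the rear bearing (right half (660,150), bearing at (685,155)) and the axial force is starting to rise. I'll press a bit more to confirm the stop.

>>> {"method": "arm_command", "body": {"targets": [[0.2,0,0,0,0,0],[0.2,0,0,0,0,0],[0,0,0,0,0,0],[0,0,0,0,0,0]]}}

```text
time: 6.68
tcp_pos: [583.1, 171.3, 66.0]
orientation: [-3.132, -0.105, 0.016]
ft_force: [-26.7, 0.1, 15.1]
width: 0.472
gripper_force: 45.4
```

>>> {"method": "arm_command", "body": {"targets": [[0.2,0,0,0,0,0],[0,0,0,0,0,0],[0,0,0,0,0,0]]}}

```text
time: 6.93
tcp_pos: [584.4, 171.4, 65.7]
orientation: [-3.133, -0.105, 0.019]
ft_force: [-31.2, 0.1, 15.1]
width: 0.477
gripper_force: 45.8
```

Hard stop at x≈583, with force up to 31 N and no further travel. Now I'll draw it out.

>>> {"method": "arm_command", "body": {"targets": [[-0.5,0,0,0,0,0],[-0.6,0,0,0,0,0],[-0.6,0,0,0,0,0],[-0.6,0,0,0,0,0],[-0.6,0,0,0,0,0],[-0.6,0,0,0,0,0],[-0.6,0,0,0,0,0],[-0.6,0,0,0,0,0],[-0.6,0,0,0,0,0],[-0.5,0,0,0,0,0],[-0.3,0,0,0,0,0],[0,0,0,0,0,0]]}}

```text
time: 7.93
tcp_pos: [528.5, 168.0, 65.9]
orientation: [-3.131, -0.105, 0.001]
ft_force: [-1.4, 7.8, -6.2]
width: 0.477
gripper_force: 43.6
```

>>> {"method": "arm_command", "body": {"targets": [[-0.2,0,0,0,0,0],[-0.2,0,0,0,0,0],[0,0,0,0,0,0],[0,0,0,0,0,0]]}}

```text
time: 8.27
tcp_pos: [524.9, 167.8, 65.9]
orientation: [-3.131, -0.105, 0.001]
ft_force: [0.4, 7.8, -6.9]
width: 0.477
gripper_force: 43.6
```

>>> {"method": "arm_command", "body": {"targets": [[-0.2,0,0,0,0,0],[-0.2,0,0,0,0,0],[0,0,0,0,0,0],[0,0,0,0,0,0]]}}

```text
time: 8.6
tcp_pos: [524.3, 167.7, 66.0]
orientation: [-3.13, -0.105, -0.01]
ft_force: [20.1, 11.4, -21.7]
width: 0.481
gripper_force: 44.6
```

>>> {"method": "arm_command", "body": {"targets": [[-0.2,0,0,0,0,0],[-0.1,0,0,0,0,0],[0,0,0,0,0,0],[0,0,0,0,0,0]]}}

```text
time: 8.93
tcp_pos: [523.3, 167.6, 66.4]
orientation: [-3.129, -0.104, -0.016]
ft_force: [29.9, 14.0, -28.8]
width: 0.479
gripper_force: 44.9
```

Front stop reached: 60 mm of travel between stops, 30 N. I'll ease off part of the load, open and lift.

>>> {"method": "arm_command", "body": {"targets": [[0.2,0,0,0,0,0],[0.2,-0.15,0.1,0,0,0],[0,0,0,0,0,0],[0,0,0,0,0,0]]}}

```text
time: 9.27
tcp_pos: [523.4, 167.7, 66.1]
orientation: [-3.131, -0.106, -0.004]
ft_force: [4.3, 6.1, -1.7]
width: 0.477
gripper_force: 47.6
```

>>> {"method": "arm_command", "body": {"targets": [[0,0,0,0,0,0],[0,0,0,0,0,0],[0,0,0,0,0,0],[0,0,0,0,0,0],[0,0,0,0,0,0],[0,0,0,0,0,0],[0,0,0,0,0,0],[0,0,0,0,0,0]], "grip": -1}}

```text
time: 9.93
tcp_pos: [522.2, 167.2, 65.3]
orientation: [-3.133, -0.105, 0.0]
ft_force: [0.6, 0.0, -0.2]
width: 0.995
gripper_force: 0.0
```

>>> {"method": "arm_command", "body": {"targets": [[0,0,-1,0,0,0],[0,0,-2,0,0,0],[0,0,-3,0,0,0],[0,0,-3,0,0,0],[0,0,-3,0,0,0],[0,0,-3,0,0,0],[0,0,-2,0,0,0],[0,0,0,0,0,0],[0,0,0,0,0,0]]}}

```text
time: 10.68
tcp_pos: [523.1, 166.1, 237.3]
orientation: [-3.132, -0.105, -0.004]
ft_force: [-0.5, 0.2, -0.8]
width: 1.003
gripper_force: 0.0
```

```bash
python3 - <<'E'
from h import *
s=sensors.get_state();print(s["time"],s["tcp_pos"],s["ft_force"])
w=camera("wrist");a=camera("scene")
o=np.zeros((600,800,3),np.uint8);o[:300,:400]=cv2.resize(w,(400,300))
o[:309,400:]=cv2.resize(a[140:225,280:390],(400,309));o[309:600,:388]=cv2.resize(a,(388,291))
cv2.imwrite("pics/out.png",o[:,:,::-1])
E
```

```text
10.6833 [523.05642317 166.05373987 237.28304814] [-0.51637678  0.22535423 -0.7697336 ]
```

View pics/out.png

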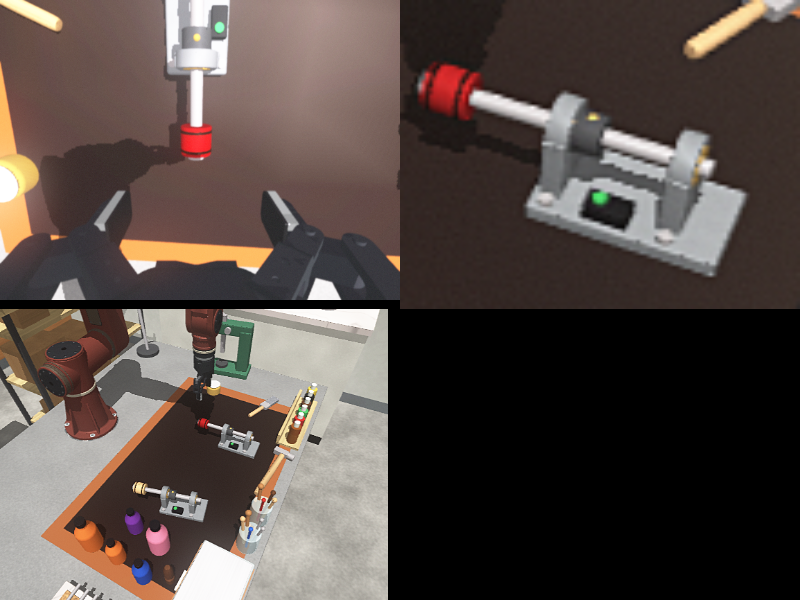

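The collar sits against the front bearing (right half (592,130)), and the gripper is clear. The pale drum (lower left (140,489)) and the bottles are where they were.

```bash
python3 -c "
from cell import *;print(job_done())"
```

```text
the job is handed in; nothing more can be done
None
```

I pushed the red drum's shaft in to the rear stop, then drew it out 60 mm to the front stop and let go with the collar on the front bearing; the pale drum and the dye bottle were not touched, and the job is handed in.

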